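# Pack the dial-in kit into the tool station

## Robot

A 6-joint arm with a two-finger parallel gripper is mounted at the origin on a cart in front of the work surface, level with it; the furniture and walls round the work are solid. World frame = base frame: x ahead of the robot, y to its left, z up, the work surface at z = 0. Lengths are in m, angles in rad, forces in N, time in s.
With the tool pointing down it reaches from about 0.35 to 0.975 m from the base axis. Payload 4.9 kg.
Tool frame: the origin (TCP) lies at the very end of the fingers, on their centre line; the grasp point (between the pads) lies 19 mm behind it; z points along the fingers, y is the line along which they close (so a half turn about z gives the same grasp; the last joint's range is limited). The gripper opens to 85 mm and grips with 20 to 120 N. Pads are 22 mm wide; open, the fingers measure 114 mm over their backs; the gripper's body (76 mm by 85 mm) begins 54 mm behind the grasp point. The pads swing forward as they close: fully open they stand 13 mm farther back than shut.
Start: joints at [-1.284, 0.053, 1.613, -0, 1.476, -0.119], TCP at [0.247, -0.574, 0.211] pointing down, gripper open.
Joint ranges: [-3.01, 3.01], [-1.01, 2.22], [0.06, 2.58], [-1.02, 4.17], [0.09, 2.62], [-3.14, 3.14]. Speed limits (rad/s): [2.57, 2.57, 3.14, 3.14, 3.14, 3.14].

## Interface

Orientations are given as a unit quaternion [w, x, y, z].
In Python, from plant import * gives the robot as it stands.
- The arm moves only by the tool jog_arm, never from a script. Its argument "moves" is a list that holds one entry, the list of rows, each a list of 7 numbers: the finger opening in cm, from 0 to 8.54, then the shift along the tool's x, y, z in cm, then the turn, a rotation vector about the tool's x, y, z in rad. A call has 1 to 20 rows; each row shifts and turns the commanded pose from where the row before left it, along the tool's axes as they then stand; what a row does not reach is not made up. A row lasts 1/12 s, in which the tool goes at most 41.7 mm and 7.16 degrees, less where a joint would pass 70% of its speed; a pose out of reach is approached as far as the arm can. A call is refused whole if a number of a shift passes 4.17 or a number of a turn 0.125, either way. A call with a gripper value outside its range is refused whole. The fingers move at their own pace and stop on an object; the grip force is fixed at half the most. Time passes only in rows, so rows that do not move let the fingers close. It gives the time, the measured TCP pose, the force, the opening and the grip force at its end, in the units of the state.
- state(): the state, without advancing time (a new reading comes with each control period).
- grab_frame(name): name is "scene" or "side" or "wrist"; returns a dict with "color" (400x640x3 uint8, blue, green, red), "depth" (400x640 float32, m along the optical axis (not along the pixel's ray), 0 where there is no reading), "fx", "fy", "cx", "cy" (pixels), "k1" (the pictures are not rectified: a ray, as slopes to the right and down, at radius r is drawn at 1 + k1 r^2 times it, then the intrinsics apply), "R" (3x3) and "t" (3): a world point X has camera coordinates R X + t. Camera axes: x right, y down, z forward; pixel columns grow to the right and rows downward; lengths in m; the calibration is good to about 2 mm. A picture is of the moment at which its call begins.
- job_done(): hands the job in; it is judged then, once.
Trained networks look in a picture, given as the dict that the camera call returned (one of the last four; its "shot" number tells which), for a name from the list of things; names that differ only in an ending like _2 or _b are one class to them, and where a whole thing is asked for, a point or a joint stands for the part that bears it (a point fixed in the world has none). Each returns a list of dicts, best first, with "p" (0 to 1); they miss things now and then, are a little off and sometimes report something else, mostly with a low value. They report only what shows in the picture. A call takes as long as a camera call. They do not tell look-alikes from the thing itself.
- recognise(name, picture): "rect" ([centre column, centre row, width, height] in pixels, round what is visible of it).
- regions_of(name, picture): "pixels" (400x640 bool, what is visible of it) and "rect" ([centre column, centre row, width, height] in pixels, round what is visible of it).
The state is a dict: "time": time; "joint_pos": joint angles; "joint_vel": joint speeds; "joint_efforts": joint torques, N m; "tool_pos": TCP position; "tool_rot": TCP orientation; "contact_force": force on the tool from outside, world axes, zero at the start; "ft_torque": the same for the moment, N m; "gripper_width": opening from 0.0 (shut) to 1.0 (fully open); "grasp_force": force on a finger pad.
Only numpy, scipy, OpenCV 4.12 (cv2) and the standard library are available. Lean on these libraries where they do the work, as an engineer would, in place of code of your own. Each camera call takes 0.05 s, during which the arm holds its last target. There are 200 camera calls.

## Task

Pack the dial-in kit into the wooden tool station for the morning: the steel dosing cup, the needle tool, the timer and the small shot glass each go upright and fully down on the floor of the well cut for it - cup in the widest round well, shot glass in the middle one, needle tool in the narrowest, timer flat in the square one. The shallow filter basket and the waisted water glass still have to be washed: leave them standing where they are.

Things in the scene. Friction and masses are not known exactly. Their poses are not given: they have to be found in the camera images.
- dosing_cup: Steel dosing cup: plain straight open cup, taller than the basket, 60 mm across and 59 mm high, no rim flange. Stands upright, about 0.11 kg. Origin at the centre of its underside, z up. (Beyond x = 0.62 m, for y from -0.2 to 0.48 m, the coffee machine stands over the counter, up to 0.44 m high: carry things across at x below 0.5 m.)
- needle_tool: Needle stirring tool, dark turned wood, standing upright in its own foot (one rigid piece): round foot 37 mm across and 24 mm high, above it a slender round handle about 21 mm across up to 107 mm high. About 0.06 kg. Origin at the centre of the foot's underside, z up along the handle.
- shot_timer: Small cream-coloured electronic timer lying flat, display and keys on top: 58 mm along its x, 62 mm along its y, sides upright to 16 mm, 18 mm high over the keys. About 0.07 kg. Origin at the centre of its underside, z up. (Not part of the job: a round steel levelling tool, 62 mm across, 32 mm high, that always stands at x = 0.578, y = -0.115 m.)
- shot_glass: Small clear shot glass standing upright, open at the top: 48 mm across the rim, tapering evenly to about 40 mm at 20 mm height and 38 mm at the foot, 61 mm high. About 0.07 kg. Origin at the centre of its underside, z up.
- insert_cup: Fixed cork block 112 (x) by 84.5 (y) by 30 mm high, one of four in a row along y, in any order, 86 mm apart, in a wooden tray (360 x 130, rim 20 mm over the counter). Origin: centre of its underside, 8 mm above the counter, z up. Well for the dosing cup. Widest round well, centred: 76 mm across, 14 mm deep, upright walls, floor 16 mm above the origin.
- insert_glass: Fixed cork block 112 (x) by 84.5 (y) by 30 mm high, one of four in a row along y, in any order, 86 mm apart, in a wooden tray (360 x 130, rim 20 mm over the counter). Origin: centre of its underside, 8 mm above the counter, z up. Well for the shot glass. Middle-sized round well, centred: 65 mm across, 14 mm deep, upright walls, floor 16 mm above the origin.
- insert_needle: Fixed cork block 112 (x) by 84.5 (y) by 30 mm high, one of four in a row along y, in any order, 86 mm apart, in a wooden tray (360 x 130, rim 20 mm over the counter). Origin: centre of its underside, 8 mm above the counter, z up. Well for the needle tool. Narrowest round well, centred: 53 mm across, 14 mm deep, upright walls, floor 16 mm above the origin.
- insert_timer: Fixed cork block 112 (x) by 84.5 (y) by 30 mm high, one of four in a row along y, in any order, 86 mm apart, in a wooden tray (360 x 130, rim 20 mm over the counter). Origin: centre of its underside, 8 mm above the counter, z up. Square timer well, 74 x 74 mm, centred, 14 mm deep, floor 16 mm above the origin. An equally deep finger slot, 46 mm wide, runs through along x.
- spare_basket: Look-alike that stays: shallow steel filter basket, open at the top, with an outward rim flange 67 mm across, 26 mm high (much lower than the dosing cup). Loose. Origin at the centre of its underside, z up.
- water_glass: Look-alike that stays: clear water glass with a pinched waist, 65 mm across the rim, 84 mm high (larger than the shot glass). Loose. Origin at the centre of its underside, z up.
Mind the look-alikes: they are no part of the job. Several things have the shape of the shot_timer; the one meant has the colours described above.

How it is judged:
At the end, for the whole second after the job is handed in: Dosing cup, needle tool, timer and shot glass each stand in their own well: centre within 13 mm of the well's centre, underside on the floor (within 4 mm), upright within 0.1 rad, at rest and let go; the filter basket and the waisted water glass stand upright within 20 mm of where they were (horizontal distance between dosing_cup and insert_cup below 0.013 m and z of dosing_cup in the frame of insert_cup below 0.02 m and angle between each of dosing_cup, needle_tool, shot_timer, shot_glass, spare_basket, water_glass's own z axis and vertical below 0.1 rad and linear speed of each of dosing_cup, needle_tool, shot_timer, shot_glass below 0.02 m/s and horizontal distance between needle_tool and insert_needle below 0.013 m and z of needle_tool in the frame of insert_needle below 0.02 m and horizontal distance between shot_timer and insert_timer below 0.013 m and z of shot_timer in the frame of insert_timer below 0.02 m and horizontal distance between shot_glass and insert_glass below 0.013 m and z of shot_glass in the frame of insert_glass below 0.02 m and distance of each of spare_basket, water_glass from where it was at the start of the episode below 0.02 m); the robot touches nothing.
It fails at once if the filter basket is moved more than 30 mm or tipped (distance of spare_basket from where it was at the start of the episode above 0.03 m or angle between spare_basket's own z axis and vertical above 0.3 rad).
It fails at once if the waisted water glass is moved more than 30 mm or tipped (distance of water_glass from where it was at the start of the episode above 0.03 m or angle between water_glass's own z axis and vertical above 0.3 rad).
It also fails if it takes over 120 s, if anything falls off the work surface, if the arm or the gripper's body presses on something with over 40 N, if the wrist force passes 120 N, or if a joint passes its speed limit or range.

## Working session

There is one attempt and no reset: what is moved stays moved. The work goes in short steps, Python scripts to look and compute and a tool call to move; the robot and the scene stay as the last step left them, time stands still between calls to the robot, and variables do not carry over. Pictures are saved under pics/ and viewed, at most 14 in all, crops included, and the job is handed in when it is done.

Besides the shell and the picture viewer there is one more tool, called after "Emit:" as name([rows], argument=value, ...), one row to a line, values as JSON. jog_arm: Moves the arm, as the interface text tells. Its arguments: {"type":"object","properties":{"moves":{"type":"array"}},"required":["moves"]}

```bash
mkdir -p pics; ls; cat > h.py <<'E'
from plant import *
import numpy as np, cv2
def world(f,mask):
    v,u=np.nonzero(mask&(f["depth"]>0)); d=f["depth"][v,u]
    K=np.array([[f["fx"],0,f["cx"]],[0,f["fy"],f["cy"]],[0,0,1.]])
    p=cv2.undistortPoints(np.c_[u,v].astype(float)[:,None],K,np.array([f["k1"],0,0,0,0.]))[:,0]
    C=np.c_[p*d[:,None],d]
    return (C-f["t"])@np.asarray(f["R"])
NAMES=["dosing_cup","needle_tool","shot_timer","shot_glass","spare_basket","water_glass","insert_cup","insert_glass","insert_needle","insert_timer"]
E
python3 - <<'E'
from h import *
for c in ["scene","side"]:
    f=grab_frame(c); cv2.imwrite(f"pics/{c}0.png",f["color"]); print(c,-np.array(f["R"]).T@f["t"])
    for n in NAMES:
        for r in regions_of(n,f)[:4]:
            if r["p"]<.2: continue
            P=world(f,r["pixels"])
            if len(P)<5: print(n,r["p"],r["rect"]);continue
            print(n,round(r["p"],2),np.round(r["rect"]),len(P),"lo",np.percentile(P,3,axis=0).round(3),"med",np.median(P,axis=0).round(3),"hi",np.percentile(P,97,axis=0).round(3))
print(state())
E
```

```text
pics
scene [-0.03204358 -1.11294226  0.63246686]
dosing_cup 0.64 [337. 254.  27.  29.] 410 lo [ 0.431 -0.363  0.004] med [ 0.456 -0.356  0.033] hi [ 0.486 -0.31   0.06 ]
needle_tool 0.68 [346. 266.  16.  41.] 393 lo [ 0.424 -0.441  0.005] med [ 0.437 -0.429  0.038] hi [ 0.453 -0.417  0.107]
needle_tool 0.37 [299. 230.  22.  13.] 210 lo [ 0.437 -0.164  0.001] med [ 0.456 -0.145  0.016] hi [ 0.48 -0.11  0.02]
needle_tool 0.34 [260. 173.  33.  12.] 232 lo [0.457 0.252 0.024] med [0.511 0.299 0.039] hi [0.559 0.325 0.042]
needle_tool 0.26 [336. 254.  27.  29.] 443 lo [ 0.272 -0.622  0.004] med [ 0.454 -0.357  0.035] hi [ 0.486 -0.31   0.249]
shot_timer 0.75 [424. 309.  32.  25.] 575 lo [ 0.517 -0.619  0.001] med [ 0.542 -0.59   0.015] hi [ 0.575 -0.557  0.019]
shot_timer 0.6 [298. 230.  23.  15.] 220 lo [ 0.437 -0.163  0.001] med [ 0.456 -0.143  0.015] hi [ 0.48  -0.106  0.019]
shot_glass 0.71 [366. 229.  13.  24.] 304 lo [ 0.573 -0.297  0.009] med [ 0.59  -0.286  0.045] hi [ 0.616 -0.252  0.061]
spare_basket 0.58 [314. 238.  14.  17.] 137 lo [ 0.448 -0.247  0.001] med [ 0.459 -0.217  0.
[... 1985 characters left out ...]
'joint_pos': array([-1.28402278e+00,  5.26886088e-02,  1.61288967e+00,  7.66402368e-06,
        1.47597972e+00, -1.18977223e-01]), 'joint_vel': array([ 0.00081846, -0.00113459,  0.00098327,  0.00092785,  0.0010215 ,
        0.00251839]), 'joint_efforts': array([ 1.76354795e-03, -3.93686664e+01, -3.70465136e+01, -5.65302923e-05,
        5.09605197e-04,  5.33787755e-06]), 'tool_pos': array([ 0.24670632, -0.57423984,  0.21111682]), 'tool_rot': array([1.69461173e-05, 9.79491349e-01, 2.01486219e-01, 5.25336465e-06]), 'contact_force': array([ 0.17880226,  0.29524821, -0.04570547]), 'ft_torque': array([ 0.02121414, -0.02332073, -0.0107406 ]), 'grasp_force': 0.0, 'gripper_width': 0.9970015546003103}
```

```bash
python3 - <<'E'
import cv2
a=cv2.imread("pics/side0.png")[110:350,250:420]; b=cv2.imread("pics/scene0.png")[150:350,240:460]
cv2.imwrite("pics/a.png",cv2.resize(a,None,fx=2.5,fy=2.5,interpolation=2)); cv2.imwrite("pics/b.png",cv2.resize(b,None,fx=3,fy=3,interpolation=2))
E
```

```text
(no output)
```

View pics/a.png

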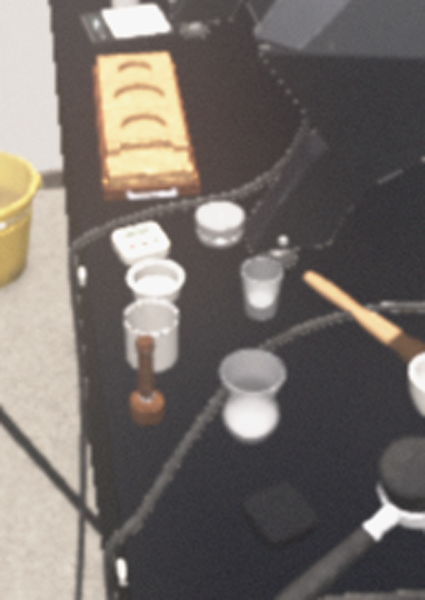

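View pics/b.png

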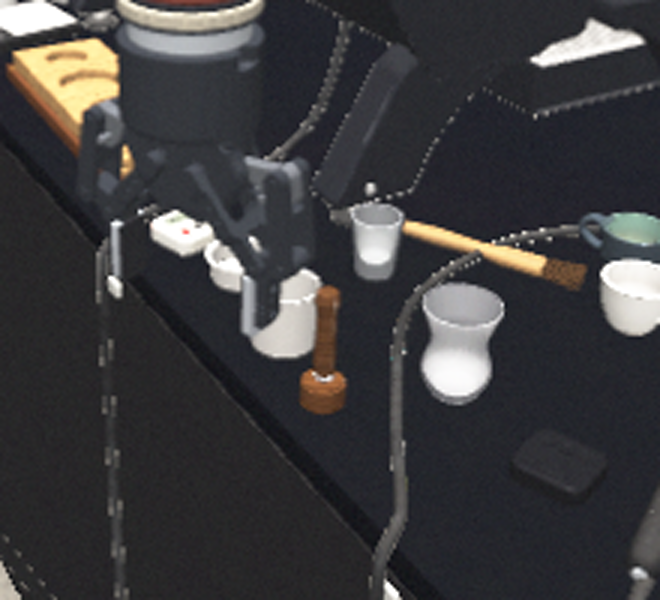

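The side picture shows the cream timer at about (306,206), the basket at (314,222), the cup at (311,245) and the needle at (310,263). The shot glass is at (357,226), the water glass at (351,267) and the tray at the upper left. The dark block at (365,315) is a decoy timer. Next I'll go overhead for a wrist-camera look.

Emit:
jog_arm([
  [[8.5, 0, 0, -1.9, 0, 0, -0.1165], [8.5, 0, 0, -1.9, 0, 0, -0.1165], [8.5, 0, 0, -1.9, 0, 0, -0.1165], [8.5, 0, 0, -1.9, 0, 0, -0.1165], [8.5, 0, 0, -1.9, 0, 0, -0.1165], [8.5, 0, 0, -1.9, 0, 0, -0.1165], [8.5, 0, 0, -1.9, 0, 0, -0.1165], [8.5, 0, 0, -1.9, 0, 0, -0.1165], [8.5, 0, 0, -1.9, 0, 0, -0.1165], [8.5, 0, 0, -1.9, 0, 0, -0.1165], [8.5, 2.7, 2.0, 0, 0, 0, 0], [8.5, 2.7, 2.0, 0, 0, 0, 0], [8.5, 2.7, 2.0, 0, 0, 0, 0], [8.5, 2.7, 2.0, 0, 0, 0, 0], [8.5, 2.7, 2.0, 0, 0, 0, 0], [8.5, 2.7, 2.0, 0, 0, 0, 0], [8.5, 2.7, 2.0, 0, 0, 0, 0], [8.5, 2.7, 2.0, 0, 0, 0, 0], [8.5, 2.7, 2.0, 0, 0, 0, 0], [8.5, 2.7, 2.0, 0, 0, 0, 0]],
])

```text
time: 2.77
tool_pos: [0.4474, -0.3027, 0.4013]
tool_rot: [0.0, 0.707, 0.707, 0.0]
contact_force: [-0.0, -0.3, -0.3]
gripper_width: 0.997
grasp_force: 0.0
```

```bash
cat >> h.py <<'E'
def look(cam,png,names=NAMES,pm=.3):
    s=state(); print(s["time"],s["tool_pos"].round(4),s["tool_rot"].round(3),s["gripper_width"])
    f=grab_frame(cam); cv2.imwrite("pics/"+png,f["color"]); print(cam,(-np.array(f["R"]).T@f["t"]).round(3))
    for n in names:
        for r in regions_of(n,f)[:4]:
            if r["p"]<pm: continue
            P=world(f,r["pixels"])
            if len(P)<20: continue
            T=P[P[:,2]>np.percentile(P[:,2],95)-.006]; (x,y),w,a=cv2.minAreaRect((T[:,:2]*1000).astype(np.float32))
            c,rr=cv2.minEnclosingCircle((T[:,:2]*1000).astype(np.float32))
            print(n,round(r["p"],2),np.round(r["rect"]),"lo",np.percentile(P,2,axis=0).round(3),"hi",np.percentile(P,98,axis=0).round(3),"top rect",np.round([x,y,*w,a]),"circ",np.round([*c,2*rr]))
    return f
E
python3 -c "
from h import *
look('wrist','w1.png')"
```

```text
2.7667 [ 0.4474 -0.3027  0.4013] [0.    0.707 0.707 0.   ] 0.9973295541211994
wrist [ 0.447 -0.234  0.565]
dosing_cup 0.59 [321. 168.  38.  41.] lo [ 0.434 -0.36   0.002] hi [ 0.488 -0.304  0.06 ] top rect [ 461. -332.   58.   58.    1.] circ [ 461. -333.   60.]
needle_tool 0.98 [312. 219.  20.  38.] lo [ 0.429 -0.432  0.009] hi [ 0.459 -0.404  0.108] top rect [ 443. -420.   18.   16.   39.] circ [ 444. -421.   19.]
shot_timer 0.82 [366. 292.  34.  39.] lo [ 0.52  -0.616  0.001] hi [ 0.582 -0.55   0.019] top rect [ 552. -584.   58.   63.   19.] circ [ 552. -584.   75.]
shot_timer 0.7 [329.  39.  44.  44.] lo [ 0.442 -0.16   0.008] hi [ 0.503 -0.102  0.019] top rect [ 473. -131.   62.   58.   14.] circ [ 474. -130.   75.]
shot_glass 0.63 [409. 132.  39.  33.] lo [ 0.576 -0.296  0.002] hi [ 0.621 -0.252  0.063] top rect [ 598. -275.   47.   48.   11.] circ [ 598. -275.   49.]
spare_basket 0.96 [333. 100.  43.  49.] lo [ 0.451 -0.253  0.002] hi [ 0.511 -0.191  0.028] top rect [ 481. -223.   65.   67.    0.] circ [ 481. -223.   67.]
water_glass 0.61 [372. 244.  42.  43.] lo [ 0.519 -0.494  0.005] hi [ 0.579 -0.433  0.086] top rect [ 548. -462.   64.   64.   76.] circ [ 548. -462.   65.]
insert_cup 0.34 [374. 243.  44.  47.] lo [ 0.519 -0.493  0.002] hi [ 0.577 -0.433  0.086] top rect [ 548. -462.   65.   64.   80.] circ [ 548. -462.   65.]
insert_timer 0.59 [373. 243.  42.  47.] lo [ 0.519 -0.492  0.006] hi [ 0.577 -0.433  0.086] top rect [ 547. -462.   63.   65.   28.] circ [ 548. -462.   65.]
```

View pics/w1.png

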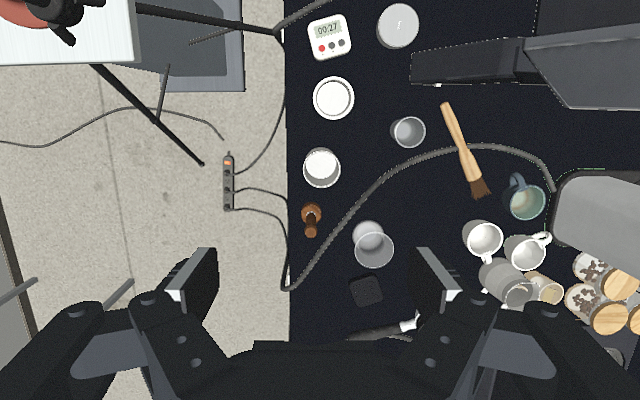

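The wrist picture shows the timer at (329,39), turned about 14° CCW, the basket at (333,100), the cup at (321,168) and the needle at (312,219). The shot glass is at (409,132) and the water glass at (372,244). All measured sizes match the description, so I'll take the needle first.

Emit:
jog_arm([
  [[5, -2.95, -0.1, 0, 0, 0, 0], [5, -2.95, -0.1, 0, 0, 0, 0], [5, -2.95, -0.1, 0, 0, 0, 0], [5, -2.95, -0.1, 0, 0, 0, 0], [5, 0, 0, 3.7, 0, 0, 0], [5, 0, 0, 3.7, 0, 0, 0], [5, 0, 0, 3.7, 0, 0, 0], [5, 0, 0, 3.7, 0, 0, 0], [5, 0, 0, 3.7, 0, 0, 0], [5, 0, 0, 3.7, 0, 0, 0], [5, 0, 0, 3.7, 0, 0, 0], [5, 0, 0, 3.7, 0, 0, 0], [5, 0, 0, 3.7, 0, 0, 0], [5, 0, 0, 1.15, 0, 0, 0], [5, 0, 0, 1.15, 0, 0, 0], [5, 0, 0, 0, 0, 0, 0], [1.5, 0, 0, 0, 0, 0, 0], [1.5, 0, 0, 0, 0, 0, 0], [1.5, 0, 0, 0, 0, 0, 0], [1.5, 0, 0, 0, 0, 0, 0]],
])

```text
time: 4.98
tool_pos: [0.4442, -0.4241, 0.0484]
tool_rot: [0.003, 0.707, 0.707, -0.0]
contact_force: [-0.2, -0.6, 4.4]
gripper_width: 0.227
grasp_force: 59.0
```

Emit:
jog_arm([
  [[1.5, 0, 0, -3.6, 0, 0, 0], [1.5, 0, 0, -3.6, 0, 0, 0], [1.5, 0, 0, -3.6, 0, 0, 0], [1.5, 0, 0, -3.6, 0, 0, 0], [1.5, 2.8, 0, -3.0, 0, 0, 0], [1.5, 2.8, 0, -3.0, 0, 0, 0], [1.5, 2.8, 0, -3.0, 0, 0, 0], [1.5, 4.1, 0, 0, 0, 0, 0], [1.5, 4.1, 0, 0, 0, 0, 0], [1.5, 4.1, 0, 0, 0, 0, 0], [1.5, 4.1, 0, 0, 0, 0, 0], [1.5, 4.1, 0, 0, 0, 0, 0], [1.5, 4.1, 0, 0, 0, 0, 0], [1.5, 4.1, 0, 0, 0, 0, 0], [1.5, 4.1, 0, 0, 0, 0, 0], [1.5, 4.1, 0, 0, 0, 0, 0], [1.5, 4.1, 0, 0, 0, 0, 0], [1.5, 4.1, 0, 0, 0, 0, 0], [1.5, 4.1, 0, 0, 0, 0, 0], [1.5, 3.0, 0, 0, 0, 0, 0]],
])

```text
time: 6.65
tool_pos: [0.442, 0.1868, 0.28]
tool_rot: [0.0, 0.706, 0.708, 0.001]
contact_force: [0.9, -0.0, -1.0]
gripper_width: 0.228
grasp_force: 58.7
```

```bash
python3 -c "
from h import *
f=look('wrist','w2.png',['needle_tool','insert_cup','insert_glass','insert_needle','insert_timer'])
P=world(f,f['depth']>0)
# well floor pixels: height ~24mm within tray
m=(P[:,2]>.018)&(P[:,2]<.029)&(abs(P[:,0]-.51)<.05)&(P[:,1]>-.02)&(P[:,1]<.35)
Q=P[m]; 
top=P[(P[:,2]>.034)&(P[:,2]<.042)&(abs(P[:,0]-.51)<.08)&(P[:,1]>-.03)&(P[:,1]<.36)]
print('top',np.percentile(top,[0.5,99.5],axis=0).round(4))
G=np.zeros((400,160),np.uint8); i=((Q[:,1]+.02)*1000).astype(int); j=((Q[:,0]-.43)*1000).astype(int); G[i,j]=1
G=cv2.morphologyEx(G,cv2.MORPH_CLOSE,np.ones((5,5)))
n,l,s,c=cv2.connectedComponentsWithStats(G)
for k in range(1,n):
  if s[k,4]>200:
    v,u=np.nonzero(l==k); (a,b),r=cv2.minEnclosingCircle(np.c_[u,v].astype(np.float32)); print('well',s[k],round(430+a),round(b-20),round(2*r))
"
```

```text
6.65 [0.442  0.1868 0.28  ] [0.    0.706 0.708 0.001] 0.22788459916863388
wrist [0.441 0.255 0.444]
needle_tool 0.74 [314. 246.  59. 131.] lo [0.426 0.179 0.238] hi [0.458 0.206 0.34 ] top rect [442. 189.  19.  19.  35.] circ [442. 189.  21.]
insert_cup 0.67 [367. 149.  93.  72.] lo [0.458 0.161 0.023] hi [0.567 0.241 0.04 ] top rect [513. 201.  85. 113.  87.] circ [512. 201. 138.]
insert_glass 0.96 [366. 212.  81.  66.] lo [0.476 0.074 0.024] hi [0.562 0.157 0.04 ] top rect [512. 115.  88. 105.  89.] circ [511. 116. 132.]
insert_needle 0.76 [375.  77.  97.  76.] lo [0.462 0.246 0.024] hi [0.57  0.326 0.041] top rect [517. 286.  85. 113.  88.] circ [517. 286. 136.]
insert_timer 0.62 [365. 266.  68.  43.] lo [0.468 0.003 0.023] hi [0.56 0.07 0.04] top rect [513. 124.  95. 149.   1.] circ [513. 124. 175.]
top [[0.457  0.0559 0.0349]
 [0.5716 0.3281 0.041 ]]
well [  87   22   43   57 1380] 538 30 69
well [  50  102   62   62 2987] 509 113 65
well [  45  182   77   75 4394] 513 199 76
well [  61  280   53   52 2150] 517 286 54
well [ 30 335 100  25 564] 509 328 100
```

View pics/w2.png

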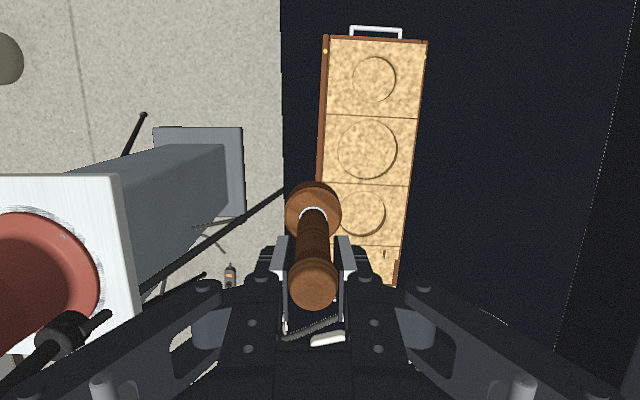

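The tray wells from near to far are timer (partly hidden), glass (360,212), cup (367,149) and needle (374,78). The measured widths 65, 76 and 53 mm match. The needle sits in the grip, and I'll check its tilt.

```bash
python3 -c "
from h import *
from scipy.optimize import least_squares
f=grab_frame('wrist'); P=world(f,regions_of('needle_tool',f)[0]['pixels'])
for a,b,r in [(.24,.258,.0185),(.335,.345,.0105)]:
  Q=P[(P[:,2]>a)&(P[:,2]<b)]; print(len(Q))
  Q=Q[:,:2]
  if a<.3: print((least_squares(lambda c:np.hypot(*(Q-c).T)-r,[.442,.187],loss='soft_l1',f_scale=.001).x).round(4))
  print(Q.mean(0), np.percentile(Q,[2,98],axis=0))
print(np.percentile(P[:,2],[.5,2,98,99.5]))
"
```

```text
1773
[0.4425 0.1811]
[0.44257354 0.19171423] [[0.4256546  0.17425955]
 [0.45926789 0.20314364]]
1686
[0.44269999 0.18592058] [[0.4345736  0.17712165]
 [0.45070924 0.19324896]]
[0.02136986 0.23789155 0.33907865 0.33948264]
```

Emit:
jog_arm([
  [[1.5, 2.55, 1.9, 0, 0, 0, 0], [1.5, 2.55, 1.9, 0, 0, 0, 0], [1.5, 2.55, 1.9, 0, 0, 0, 0], [1.5, 2.55, 1.8, 0, 0, 0, 0], [1.5, 0, 0, 3.7, 0, 0, 0], [1.5, 0, 0, 3.7, 0, 0, 0], [1.5, 0, 0, 3.7, 0, 0, 0], [1.5, 0, 0, 3.7, 0, 0, 0], [1.5, 0, 0, 3.7, 0, 0, 0], [1.5, 0, 0, 0.8, 0, 0, 0], [1.5, 0, 0, 0.5, 0, 0, 0], [1.5, 0, 0, 0.3, 0, 0, 0], [1.5, 0, 0, 0, 0, 0, 0], [1.5, 0, 0, 0, 0, 0, 0]],
])

```text
time: 8.22
tool_pos: [0.5197, 0.2863, 0.0811]
tool_rot: [0.001, 0.707, 0.707, 0.002]
contact_force: [-0.2, -0.1, 0.7]
gripper_width: 0.23
grasp_force: 59.0
```

Emit:
jog_arm([
  [[1.5, 0.3, -0.3, 0.2, 0, 0, 0], [1.5, 0, 0, 0.2, 0, 0, 0], [1.5, 0, 0, 0.2, 0, 0, 0], [1.5, 0, 0, 0.2, 0, 0, 0], [1.5, 0, 0, 0, 0, 0, 0], [1.5, 0, 0, 0, 0, 0, 0]],
])

```text
time: 8.72
tool_pos: [0.5153, 0.2894, 0.0724]
tool_rot: [0.0, 0.707, 0.707, 0.001]
contact_force: [-3.1, 0.4, 9.0]
gripper_width: 0.23
grasp_force: 60.1
```

Emit:
jog_arm([
  [[4.5, 0, 0, 0, 0, 0, 0], [4.5, 0, 0, 0, 0, 0, 0], [4.5, 0, 0, 0, 0, 0, 0], [4.5, 0, 0, -1, 0, 0, 0], [8.5, 0, 0, -3.7, 0, 0, 0], [8.5, 0, 0, -3.7, 0, 0, 0], [8.5, 0, 0, -3.7, 0, 0, 0], [8.5, 0, 0, -3.7, 0, 0, 0], [8.5, 0, 0, -3.7, 0, 0, 0], [8.5, 0, 0, -2, 0, 0, 0]],
])

```text
time: 9.55
tool_pos: [0.516, 0.2893, 0.2917]
tool_rot: [0.002, 0.707, 0.707, 0.004]
contact_force: [0.4, 0.2, 1.0]
gripper_width: 0.995
grasp_force: 0.0
```

```bash
python3 -c "
from h import *
f=look('wrist','w3.png',['needle_tool','insert_cup','insert_glass','insert_needle','insert_timer'])
"
```

```text
9.55 [0.516  0.2893 0.2917] [0.002 0.707 0.707 0.004] 0.9950450511269598
wrist [0.515 0.357 0.456]
needle_tool 0.64 [313. 164.  33.  43.] lo [0.499 0.267 0.025] hi [0.531 0.309 0.132] top rect [515. 292.  18.  18.   0.] circ [515. 292.  19.]
insert_cup 0.58 [309. 223.  84.  61.] lo [0.459 0.16  0.023] hi [0.566 0.243 0.04 ] top rect [512. 201.  90. 112.  87.] circ [513. 203. 138.]
insert_glass 0.73 [306. 279.  80.  56.] lo [0.455 0.074 0.024] hi [0.562 0.157 0.04 ] top rect [509. 114.  87. 112.  88.] circ [508. 116. 138.]
insert_needle 0.98 [312. 161.  83.  68.] lo [0.462 0.246 0.024] hi [0.57  0.328 0.041] top rect [516. 286.  84. 112.  87.] circ [517. 287. 136.]
insert_timer 0.62 [306. 327.  73.  41.] lo [ 0.453 -0.008  0.024] hi [0.558 0.07  0.04 ] top rect [506.  38.  67. 109.  87.] circ [505.  39. 122.]
```

The needle stands on its floor with its top at 132 mm and is 6 mm off centre, which is fine. The cup is next.

Emit:
jog_arm([
  [[8.5, -3.9, -0.4, 0, 0, 0, 0], [8.5, -3.9, -0.4, 0, 0, 0, 0], [8.5, -3.9, -0.4, 0, 0, 0, 0], [8.5, -3.9, -0.4, 0, 0, 0, 0], [8.5, -3.9, -0.4, 0, 0, 0, 0], [8.5, -3.9, -0.4, 0, 0, 0, 0], [8.5, -3.9, -0.4, 0, 0, 0, 0], [8.5, -3.9, -0.4, 0, 0, 0, 0], [8.5, -3.9, -0.4, 0, 0, 0, 0], [8.5, -3.9, -0.4, 0, 0, 0, 0], [8.5, -3.9, -0.4, 0, 0, 0, 0], [8.5, -3.9, -0.4, 0, 0, 0, 0], [8.5, -3.9, -0.4, 0, 0, 0, 0], [8.5, -3.9, -0.3, 0, 0, 0, 0], [8.5, -3.9, 0, 0, 0, 0, 0], [8.5, -3.7, 0, 0, 0, 0, 0], [8.5, 0, 0, 3.5, 0, 0, 0], [8.5, 0, 0, 3.5, 0, 0, 0], [8.5, 0, 0, 3.5, 0, 0, 0], [8.5, 0, 0, 3.5, 0, 0, 0]],
])

```text
time: 11.52
tool_pos: [0.4584, -0.3325, 0.1413]
tool_rot: [-0.002, 0.707, 0.707, -0.0]
contact_force: [0.4, 0.5, 0.3]
gripper_width: 0.997
grasp_force: 0.0
```

Emit:
jog_arm([
  [[8.5, 0, 0.2, 3.5, 0, 0, 0], [8.5, 0, 0, 3.5, 0, 0, 0], [8.5, 0, 0, 3.0, 0, 0, 0], [8.5, 0, 0, 1.2, 0, 0, 0], [8.5, 0, 0, 0, 0, 0, 0], [5, 0, 0, 0, 0, 0, 0], [5, 0, 0, 0, 0, 0, 0], [5, 0, 0, 0, 0, 0, 0], [5, 0, 0, 0, 0, 0, 0], [5, 0, 0, 0, 0, 0, 0]],
])

```text
time: 12.35
tool_pos: [0.4631, -0.3345, 0.0355]
tool_rot: [0.002, 0.707, 0.707, 0.0]
contact_force: [-0.4, -0.4, 3.6]
gripper_width: 0.582
grasp_force: 1.8
```

```bash
python3 -c "
from h import *
f=look('wrist','w4.png',['dosing_cup']); 
cv2.imwrite('pics/w4.png',np.vstack([f['color'][150:],cv2.resize(grab_frame('side')['color'][180:330,220:480],(640,370))]))"
```

```text
12.35 [ 0.4631 -0.3345  0.0355] [0.002 0.707 0.707 0.   ] 0.5822332637613054
wrist [ 0.462 -0.266  0.199]
dosing_cup 0.68 [306. 239. 124. 137.] lo [ 0.434 -0.361  0.003] hi [ 0.488 -0.304  0.06 ] top rect [ 462. -333.   57.   61.   12.] circ [ 461. -333.   61.]
```

View pics/w4.png

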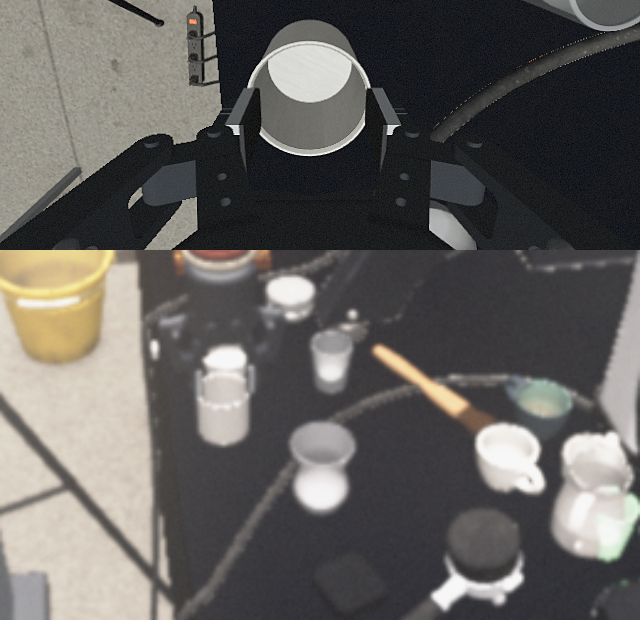

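The cup lies between the pads, centred, with its rim at rows 45–155 of the crop. The force is light, so the opening scale may be non-linear. I'll close further.

Emit:
jog_arm([
  [[4, 0, 0, 0, 0, 0, 0], [4, 0, 0, 0, 0, 0, 0], [4, 0, 0, 0, 0, 0, 0]],
])

```text
time: 12.75
tool_pos: [0.465, -0.3349, 0.0366]
tool_rot: [0.004, 0.707, 0.707, 0.001]
contact_force: [3.3, 1.6, 9.1]
gripper_width: 0.469
grasp_force: 4.0
```

```bash
python3 -c "
from h import *
f=look('wrist','w5.png',['dosing_cup']); look('side','x.png',['dosing_cup']); look('scene','x.png',['dosing_cup','spare_basket'])
P=world(f,f['depth']>0)
for s in (-1,1):
  m=(P[:,2]>.03)&(P[:,2]<.12)&(abs(P[:,1]+.334)<.03)&((P[:,0]-.463)*s>.03)&((P[:,0]-.463)*s<.07)
  print(s,m.sum(),np.percentile(P[m],[1,50,99],axis=0).round(3))"
```

```text
12.75 [ 0.465  -0.3349  0.0366] [0.004 0.707 0.707 0.001] 0.46935104139911815
wrist [ 0.464 -0.266  0.2  ]
dosing_cup 0.98 [303. 236. 123. 139.] lo [ 0.434 -0.361  0.003] hi [ 0.488 -0.304  0.06 ] top rect [ 463. -332.   56.   60.   24.] circ [ 461. -333.   61.]
12.85 [ 0.465  -0.335   0.0366] [0.004 0.707 0.707 0.001] 0.4708052252813269
side [ 0.355 -1.28   0.87 ]
dosing_cup 0.74 [311. 244.  23.  30.] lo [ 0.434 -0.363  0.003] hi [ 0.487 -0.303  0.06 ] top rect [ 464. -335.   63.   52.   59.] circ [ 460. -333.   63.]
12.95 [ 0.465  -0.335   0.0366] [0.004 0.707 0.707 0.001] 0.46566051759951066
scene [-0.032 -1.113  0.632]
dosing_cup 0.9 [336. 254.  27.  30.] lo [ 0.43  -0.363  0.001] hi [ 0.488 -0.289  0.061] top rect [ 459. -338.   60.   54.   19.] circ [ 457. -334.   66.]
dosing_cup 0.34 [366. 230.  15.  28.] lo [ 0.572 -0.298  0.006] hi [ 0.617 -0.251  0.062] top rect [ 596. -276.   48.   46.   35.] circ [ 594. -273.   53.]
spare_basket 0.7 [317. 237.  18.  15.] lo [ 0.439 -0.27   0.003] hi [ 0.496 -0.193  0.046] top rect [ 449. -269.  167.   35.   72.] circ [ 445. -268.  168.]
-1 4429 [[ 0.411 -0.347  0.06 ]
 [ 0.422 -0.33   0.114]
 [ 0.433 -0.322  0.12 ]]
1 4691 [[ 0.493 -0.347  0.071]
 [ 0.506 -0.329  0.114]
 [ 0.518 -0.322  0.12 ]]
```

View pics/w5.png

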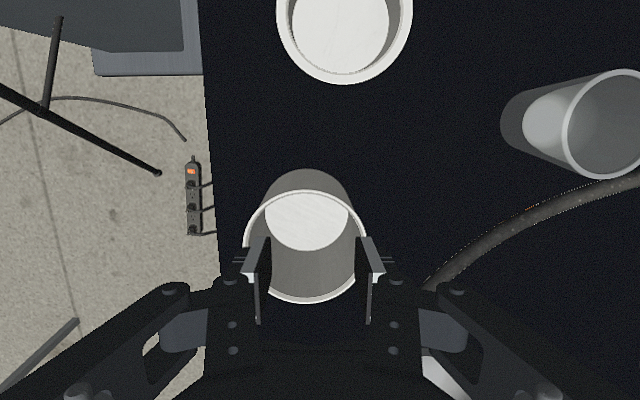

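```bash
python3 -c "
from h import *
f=grab_frame('wrist')
for (u,v) in [(250,240),(262,242),(258,250),(250,262),(248,273),(262,270),(259,290),(258,318),(240,250),(232,262),(272,240),(268,262),(300,300),(355,190),(366,245),(376,262),(370,300),(255,217)]:
  m=np.zeros((400,640),bool); m[v-1:v+2,u-1:u+2]=1; print(u,v,np.median(world(f,m),axis=0).round(3),f['color'][v,u])
c=f['color'][160:340,210:420]; cv2.imwrite('pics/w6.png',cv2.resize(c,None,fx=3.3,fy=3.3,interpolation=2))"
```

```text
250 240 [ 0.433 -0.332  0.051] [90 93 92]
262 242 [ 0.442 -0.325  0.07 ] [98 98 94]
258 250 [ 0.442 -0.325  0.078] [95 93 90]
250 262 [ 0.44  -0.325  0.088] [98 94 94]
248 273 [ 0.441 -0.325  0.096] [221 220 216]
262 270 [ 0.444 -0.33   0.086] [22 24 21]
259 290 [ 0.444 -0.334  0.094] [22 18 20]
258 318 [ 0.444 -0.344  0.096] [73 72 71]
240 250 [ 0.432 -0.329  0.069] [29 29 31]
232 262 [ 0.431 -0.329  0.081] [52 49 44]
272 240 [ 0.439 -0.349  0.012] [ 98 104 101]
268 262 [ 0.445 -0.335  0.069] [12 16 15]
300 300 [ 0.458 -0.362  0.058] [170 175 177]
355 190 [ 0.493 -0.32   0.001] [32 31 30]
366 245 [ 0.488 -0.325  0.073] [99 97 94]
376 262 [ 0.489 -0.324  0.089] [93 93 90]
370 300 [ 0.486 -0.336  0.096] [75 75 74]
255 217 [ 0.438 -0.317  0.059] [157 164 164]
```

View pics/w6.png

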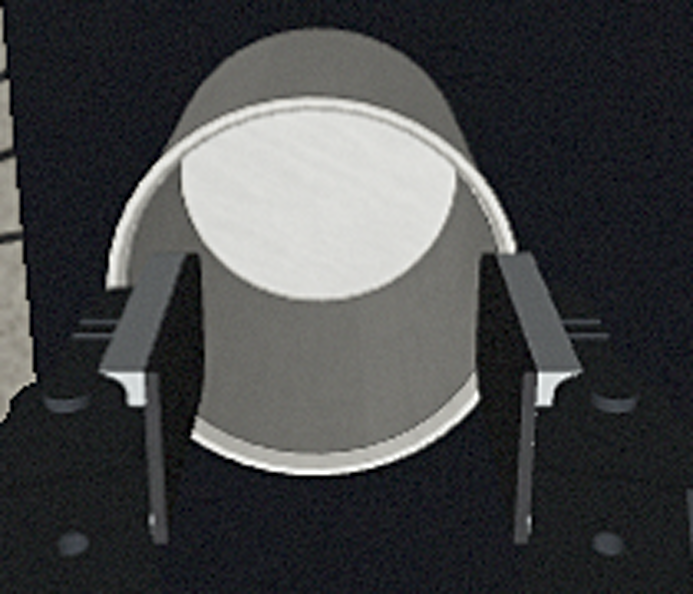

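The crop shows that the pad tips (z≈0.067, gap 42 mm) closed above the cup rim at z=0.059. The tips therefore sit well behind the TCP at this opening. I'll raise, open and measure where the tips are.

Emit:
jog_arm([
  [[4, 0, 0, -1.5, 0, 0, 0], [4, 0, 0, -1.5, 0, 0, 0], [8.5, 0, 0, 0, 0, 0, 0], [8.5, 0, 0, 0, 0, 0, 0], [8.5, 0, 0, 0, 0, 0, 0], [8.5, 0, 0, 0, 0, 0, 0], [8.5, 0, 0, 0, 0, 0, 0]],
])

```text
time: 13.73
tool_pos: [0.461, -0.3326, 0.0618]
tool_rot: [-0.001, 0.707, 0.707, -0.0]
contact_force: [0.5, 0.3, -0.2]
gripper_width: 0.994
grasp_force: 0.0
```

```bash
python3 -c "
from h import *
f=look('wrist','w7.png',['dosing_cup'])
P=world(f,f['depth']>0); T=state()['tool_pos']; D=P-T
m=(abs(D[:,1])<.02)&(abs(D[:,0])>.034)&(abs(D[:,0])<.06)&(D[:,2]>-.03)&(D[:,2]<.12)
for z in np.arange(-.02,.1,.008):
  for s in (-1,1):
    k=m&(D[:,2]>=z)&(D[:,2]<z+.008)&(D[:,0]*s>0)
    if k.sum(): print(round(z,3),s,k.sum(),np.percentile(D[k],[2,50,98],axis=0).round(3)[:,:2].tolist())
"
```

```text
13.7333 [ 0.461  -0.3326  0.0618] [-0.001  0.707  0.707 -0.   ] 0.993960340656271
wrist [ 0.461 -0.265  0.226]
dosing_cup 0.56 [312. 223. 108. 116.] lo [ 0.433 -0.361  0.002] hi [ 0.488 -0.304  0.06 ] top rect [ 461. -333.   60.   60.    9.] circ [ 461. -333.   61.]
0.028 -1 59 [[-0.043, -0.009], [-0.043, -0.0], [-0.042, 0.008]]
0.028 1 60 [[0.042, -0.01], [0.042, -0.001], [0.043, 0.008]]
0.036 -1 413 [[-0.054, -0.011], [-0.043, 0.004], [-0.042, 0.011]]
0.036 1 401 [[0.042, -0.011], [0.043, 0.004], [0.054, 0.011]]
0.044 -1 592 [[-0.056, -0.011], [-0.043, 0.006], [-0.042, 0.011]]
0.044 1 572 [[0.042, -0.011], [0.043, 0.006], [0.055, 0.011]]
0.052 -1 695 [[-0.056, -0.011], [-0.043, 0.006], [-0.042, 0.011]]
0.052 1 695 [[0.042, -0.011], [0.042, 0.006], [0.056, 0.011]]
0.06 -1 663 [[-0.056, -0.008], [-0.043, 0.007], [-0.042, 0.011]]
0.06 1 665 [[0.042, -0.007], [0.043, 0.007], [0.055, 0.011]]
0.068 -1 522 [[-0.054, 0.001], [-0.045, 0.009], [-0.042, 0.012]]
0.068 1 538 [[0.042, 0.001], [0.044, 0.009], [0.054, 0.012]]
0.076 -1 991 [[-0.06, 0.005], [-0.05, 0.011], [-0.04, 0.013]]
0.076 1 987 [[0.04, 0.005], [0.05, 0.011], [0.06, 0.013]]
0.084 -1 2401 [[-0.06, -0.009], [-0.054, 0.002], [-0.039, 0.012]]
0.084 1 2407 [[0.04, -0.009], [0.053, 0.003], [0.06, 0.012]]
0.092 -1 661 [[-0.047, -0.009], [-0.04, 0.015], [-0.034, 0.017]]
0.092 1 708 [[0.034, -0.009], [0.04, 0.013], [0.06, 0.017]]
```

View pics/w7.png

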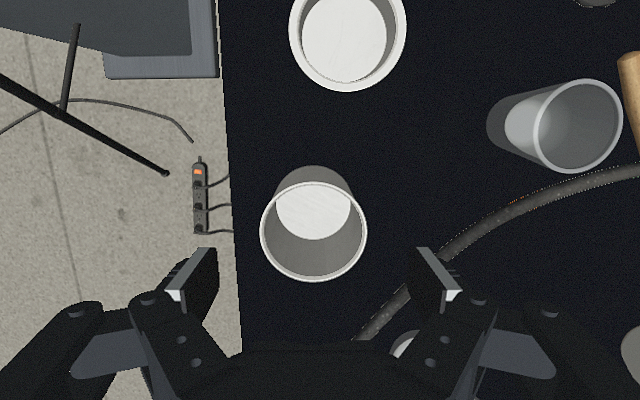

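The picture shows the pads open on both sides of the cup (313,230). The depth data puts the tips 34 mm behind the reported TCP when open. The cup has not moved, so I'll go down another 65 mm.

Emit:
jog_arm([
  [[8.5, 0, 0, 2.5, 0, 0, 0], [8.5, 0, 0, 2.5, 0, 0, 0], [8.5, 0, 0, 1.3, 0, 0, 0], [8.5, 0, 0, 0, 0, 0, 0], [4.5, 0, 0, 0, 0, 0, 0], [4.5, 0, 0, 0, 0, 0, 0], [4.5, 0, 0, 0, 0, 0, 0], [4.5, 0, 0, 0, 0, 0, 0]],
])

```text
time: 14.5
tool_pos: [0.4628, -0.3343, 0.002]
tool_rot: [0.002, 0.707, 0.707, 0.0]
contact_force: [-0.1, 0.3, 2.0]
gripper_width: 0.68
grasp_force: 64.4
```

Emit:
jog_arm([
  [[4.5, 0, 0, -3.5, 0, 0, 0], [4.5, 0, 0, -3.5, 0, 0, 0], [4.5, 0, 0, -3.5, 0, 0, 0], [4.5, 0, 0, -3.5, 0, 0, 0], [4.5, 4.1, 0, 0, 0, 0, 0], [4.5, 4.1, 0, 0, 0, 0, 0], [4.5, 4.1, 0, 0, 0, 0, 0], [4.5, 4.1, 0, 0, 0, 0, 0], [4.5, 4.1, 0, 0, 0, 0, 0], [4.5, 4.1, 0, 0, 0, 0, 0], [4.5, 4.1, 0, 0, 0, 0, 0], [4.5, 4.1, 0, 0, 0, 0, 0], [4.5, 4.1, 0, 0, 0, 0, 0], [4.5, 3.9, 1.3, 0, 0, 0, 0], [4.5, 3.9, 1.3, 0, 0, 0, 0], [4.5, 3.9, 1.3, 0, 0, 0, 0], [4.5, 3.9, 1.3, 0, 0, 0, 0], [4.5, 0.8, 0, 0, 0, 0, 0], [4.5, 0, 0, 0, 0, 0, 0]],
])

```text
time: 16.08
tool_pos: [0.5138, 0.2022, 0.1405]
tool_rot: [-0.0, 0.706, 0.709, 0.0]
contact_force: [0.3, -0.1, -1.3]
gripper_width: 0.679
grasp_force: 65.0
```

Emit:
jog_arm([
  [[4.5, -0.2, 0.1, 3.0, 0, 0, 0], [4.5, 0, 0, 3.0, 0, 0, 0], [4.5, 0, 0, 3.0, 0, 0, 0], [4.5, 0, 0, 1.4, 0, 0, 0], [4.5, 0, 0, 0.5, 0, 0, 0], [4.5, 0, 0, 0.3, 0, 0, 0], [4.5, 0, 0, 0, 0, 0, 0], [4.5, 0, 0, 0, 0, 0, 0]],
])

```text
time: 16.75
tool_pos: [0.5161, 0.1976, 0.0299]
tool_rot: [0.001, 0.707, 0.707, 0.001]
contact_force: [-0.3, 0.6, -0.6]
gripper_width: 0.675
grasp_force: 65.0
```

Emit:
jog_arm([
  [[4.5, 0, 0, 0.2, 0, 0, 0], [4.5, 0, 0, 0.2, 0, 0, 0], [4.5, 0, 0, 0, 0, 0, 0], [4.5, 0, 0, 0, 0, 0, 0], [8.5, 0, 0, 0, 0, 0, 0], [8.5, 0, 0, 0, 0, 0, 0], [8.5, 0, 0, 0, 0, 0, 0], [8.5, 0, 0, 0, 0, 0, 0], [8.5, 0, 0, -3.5, 0, 0, 0], [8.5, 0, 0, -3.5, 0, 0, 0], [8.5, 0, 0, -3.5, 0, 0, 0], [8.5, 0, 0, -3.5, 0, 0, 0], [8.5, 0, 0, 0, 0, 0, 0]],
])

```text
time: 17.83
tool_pos: [0.5193, 0.1989, 0.1731]
tool_rot: [0.004, 0.707, 0.707, 0.006]
contact_force: [1.1, 1.0, 1.4]
gripper_width: 0.997
grasp_force: 0.0
```

```bash
python3 -c "
from h import *
f=look('wrist','w8.png',['dosing_cup','insert_cup','insert_timer','insert_glass','needle_tool'])
"
```

```text
17.8333 [0.5193 0.1989 0.1731] [0.004 0.707 0.707 0.006] 0.9970175427688495
wrist [0.517 0.267 0.337]
dosing_cup 0.57 [306. 187.  70.  78.] lo [0.489 0.172 0.026] hi [0.543 0.228 0.084] top rect [516. 199.  60.  58.  90.] circ [516. 199.  60.]
insert_cup 0.74 [303. 176. 124.  92.] lo [0.458 0.16  0.024] hi [0.567 0.243 0.04 ] top rect [512. 200.  84. 112.  87.] circ [512. 200. 138.]
insert_timer 0.71 [301. 324. 103.  54.] lo [0.452 0.003 0.024] hi [0.558 0.071 0.04 ] top rect [484. 107. 126. 175.  16.] circ [484. 107. 214.]
insert_glass 0.61 [302. 259. 113.  78.] lo [0.454 0.074 0.024] hi [0.562 0.156 0.04 ] top rect [508. 120. 100. 113.  88.] circ [508. 115. 139.]
needle_tool 0.57 [307.  76.  44.  56.] lo [0.498 0.274 0.044] hi [0.532 0.299 0.132] top rect [515. 290.  19.  19.   8.] circ [515. 291.  20.]
```

The cup is seated (top at 84 mm, 3 mm off centre). The shot glass is next, with the tool turned so it stays clear of the machine.

Emit:
jog_arm([
  [[8.5, -3.9, -0.8, -0.4, 0, 0, 0], [8.5, -3.9, -0.8, -0.4, 0, 0, 0], [8.5, -3.9, -0.8, -0.4, 0, 0, 0], [8.5, -3.9, -0.8, -0.4, 0, 0, 0], [8.5, -3.9, -0.8, -0.4, 0, 0, 0], [8.5, -3.9, -0.8, -0.4, 0, 0, 0], [8.5, -3.9, -0.8, -0.4, 0, 0, 0], [8.5, -4.0, 0, 0, 0, 0, 0], [8.5, -4.0, 0, 0, 0, 0, 0], [8.5, -4.0, 0, 0, 0, 0, 0], [8.5, -4.0, 0, 0, 0, 0, 0], [8.5, -4.0, 0, 0, 0, 0, 0], [8.5, 0, 0, 0, 0, 0, 0.1208], [8.5, 0, 0, 0, 0, 0, 0.1208], [8.5, 0, 0, 0, 0, 0, 0.1208], [8.5, 0, 0, 0, 0, 0, 0.1208], [8.5, 0, 0, 0, 0, 0, 0.1208], [8.5, 0, 0, 0, 0, 0, 0.1208], [8.5, 0, 0, 0, 0, 0, 0.1208], [8.5, 0, 0, 0, 0, 0, 0.1208]],
])

```text
time: 19.8
tool_pos: [0.4579, -0.2747, 0.19]
tool_rot: [-0.001, 0.956, 0.295, -0.001]
contact_force: [0.6, -0.2, 0.1]
gripper_width: 0.999
grasp_force: 0.0
```

Emit:
jog_arm([
  [[8.5, 0, 0, 0, 0, 0, 0.1208], [8.5, 0, 0, 0, 0, 0, 0.1208], [8.5, 0, 0, 0, 0, 0, 0.1208], [8.5, 0, 0, 0, 0, 0, 0.1208], [8.5, 0, 0, 0, 0, 0, 0.1208], [8.5, 3.3, 0, 0, 0, 0, 0], [8.5, 3.3, 0, 0, 0, 0, 0], [8.5, 3.3, 0, 0, 0, 0, 0], [8.5, 3.3, 0, 0, 0, 0, 0], [8.5, 0, 0, 0, 0, 0, 0], [8.5, 0, 0, 0, 0, 0, 0]],
])

```text
time: 20.72
tool_pos: [0.5908, -0.2744, 0.1889]
tool_rot: [-0.001, 1.0, 0.001, -0.002]
contact_force: [-0.6, -0.6, -0.6]
gripper_width: 0.992
grasp_force: 0.0
```

Emit:
jog_arm([
  [[8.5, 0.75, 0, 3.5, 0, 0, 0], [8.5, 0, 0, 3.5, 0, 0, 0], [8.5, 0, 0, 3.5, 0, 0, 0], [8.5, 0, 0, 3.5, 0, 0, 0], [8.5, 0, 0, 3.0, 0, 0, 0], [8.5, 0, 0, 1.5, 0, 0, 0], [8.5, 0, 0, 1.0, 0, 0, 0], [8.5, 0, 0, 0, 0, 0, 0], [3.5, 0, 0, 0, 0, 0, 0], [3.5, 0, 0, 0, 0, 0, 0], [3.5, 0, 0, 0, 0, 0, 0], [3.5, 0, 0, 0, 0, 0, 0], [3.5, 0, 0, 0, 0, 0, 0]],
])

```text
time: 21.8
tool_pos: [0.6, -0.2761, 0.0]
tool_rot: [0.001, 1.0, 0.0, 0.002]
contact_force: [0.3, 1.4, 6.4]
gripper_width: 0.525
grasp_force: 60.5
```

Emit:
jog_arm([
  [[3.5, 0, 0, -3.5, 0, 0, 0], [3.5, 0, 0, -3.5, 0, 0, 0], [3.5, 0, 0, -3.5, 0, 0, 0], [3.5, 0, 0, -3.5, 0, 0, 0], [3.5, -3.5, 0, 0, 0, 0, 0], [3.5, -3.5, 0, 0, 0, 0, 0], [3.5, -3.5, 0, 0, 0, 0, 0], [3.5, -3.5, 0, 0, 0, 0, 0], [3.5, 0, 0, 0, 0, 0, -0.1208], [3.5, 0, 0, 0, 0, 0, -0.1208], [3.5, 0, 0, 0, 0, 0, -0.1208], [3.5, 0, 0, 0, 0, 0, -0.1208], [3.5, 0, 0, 0, 0, 0, -0.1208], [3.5, 0, 0, 0, 0, 0, -0.1208], [3.5, 0, 0, 0, 0, 0, -0.1208], [3.5, 0, 0, 0, 0, 0, -0.1208], [3.5, 0, 0, 0, 0, 0, -0.1208], [3.5, 0, 0, 0, 0, 0, -0.1208], [3.5, 0, 0, 0, 0, 0, -0.1208], [3.5, 0, 0, 0, 0, 0, -0.1208]],
])

```text
time: 23.47
tool_pos: [0.4582, -0.2752, 0.1375]
tool_rot: [0.0, 0.746, 0.665, 0.0]
contact_force: [-0.6, 0.6, -1.0]
gripper_width: 0.527
grasp_force: 61.6
```

Emit:
jog_arm([
  [[3.5, 0, 0, 0, 0, 0, -0.1208], [3.5, 4.0, 0, 0, 0, 0, 0], [3.5, 4.0, 0, 0, 0, 0, 0], [3.5, 4.0, 0, 0, 0, 0, 0], [3.5, 4.0, 0, 0, 0, 0, 0], [3.5, 4.0, 0, 0, 0, 0, 0], [3.5, 3.7, 1.0, 0, 0, 0, 0], [3.5, 3.7, 1.0, 0, 0, 0, 0], [3.5, 3.7, 1.0, 0, 0, 0, 0], [3.5, 3.7, 1.0, 0, 0, 0, 0], [3.5, 3.7, 1.0, 0, 0, 0, 0], [3.5, 0, 0, 0, 0, 0, 0], [3.5, 0, 0, 0, 0, 0, 0]],
])

```text
time: 24.55
tool_pos: [0.5082, 0.1115, 0.1374]
tool_rot: [0.0, 0.706, 0.708, 0.0]
contact_force: [-0.1, -0.5, -0.6]
gripper_width: 0.533
grasp_force: 61.7
```

```bash
python3 -c "
from h import *
f=look('wrist','w9.png',['shot_glass','insert_glass','insert_timer'])
"
```

```text
24.55 [0.5082 0.1115 0.1374] [0.    0.706 0.708 0.   ] 0.5334953333553498
wrist [0.508 0.18  0.301]
insert_glass 0.87 [315. 185. 142. 103.] lo [0.454 0.076 0.024] hi [0.562 0.156 0.04 ] top rect [508. 114.  87. 112.  87.] circ [508. 115. 138.]
insert_timer 0.82 [309. 245. 124.  20.] lo [0.452 0.054 0.025] hi [0.556 0.073 0.04 ] top rect [507.  88.  70. 110.  87.] circ [506.  72. 110.]
insert_timer 0.71 [319.  75. 151. 122.] lo [0.458 0.159 0.024] hi [0.567 0.241 0.04 ] top rect [512. 200.  85. 112.  87.] circ [512. 200. 138.]
```

Emit:
jog_arm([
  [[3.5, 0.4, 0.2, 3.0, 0, 0, 0], [3.5, 0, 0, 3.0, 0, 0, 0], [3.5, 0, 0, 3.0, 0, 0, 0], [3.5, 0, 0, 1.2, 0, 0, 0], [3.5, 0, 0, 0.6, 0, 0, 0], [3.5, 0, 0, 0, 0, 0, 0], [3.5, 0, 0, 0, 0, 0, 0]],
])

```text
time: 25.33
tool_pos: [0.5114, 0.1134, 0.0305]
tool_rot: [0.001, 0.707, 0.707, 0.001]
contact_force: [-0.1, -0.2, -0.3]
gripper_width: 0.529
grasp_force: 61.6
```

Emit:
jog_arm([
  [[3.5, 0, 0, 0.2, 0, 0, 0], [3.5, 0, 0, 0.2, 0, 0, 0], [3.5, 0, 0, 0.2, 0, 0, 0], [3.5, 0, 0, 0, 0, 0, 0], [3.5, 0, 0, 0, 0, 0, 0]],
])

```text
time: 25.75
tool_pos: [0.5112, 0.1139, 0.024]
tool_rot: [0.001, 0.707, 0.707, 0.001]
contact_force: [1.1, -0.7, 1.3]
gripper_width: 0.527
grasp_force: 61.6
```

Emit:
jog_arm([
  [[3.5, 0, 0, 0.1, 0, 0, 0], [8.5, 0, 0, 0, 0, 0, 0], [8.5, 0, 0, 0, 0, 0, 0], [8.5, 0, 0, 0, 0, 0, 0], [8.5, 0, 0, 0, 0, 0, 0], [8.5, 0, 0, -3.5, 0, 0, 0], [8.5, 0, 0, -3.5, 0, 0, 0], [8.5, 0, 0, -3.5, 0, 0, 0], [8.5, 0, 0, -3.5, 0, 0, 0], [8.5, 0, 0, 0, 0, 0, 0]],
])

```text
time: 26.58
tool_pos: [0.5148, 0.1142, 0.1709]
tool_rot: [0.005, 0.707, 0.707, 0.005]
contact_force: [1.0, 0.6, 1.3]
gripper_width: 0.996
grasp_force: 0.0
```

```bash
python3 -c "
from h import *
f=look('wrist','w10.png',['shot_glass','dosing_cup','insert_glass','insert_timer'])
"
```

```text
26.5833 [0.5148 0.1142 0.1709] [0.005 0.707 0.707 0.005] 0.995830991067919
wrist [0.512 0.182 0.335]
shot_glass 0.77 [304. 193.  64.  61.] lo [0.487 0.09  0.037] hi [0.53  0.134 0.086] top rect [508. 112.  48.  47.  88.] circ [508. 112.  49.]
shot_glass 0.55 [302. 262. 114.  78.] lo [ 0.45  -0.012  0.023] hi [0.558 0.071 0.04 ] top rect [505.  38. 104. 112.  87.] circ [504.  30. 138.]
dosing_cup 0.79 [311.  82.  82.  86.] lo [0.488 0.171 0.026] hi [0.543 0.226 0.084] top rect [515. 199.  59.  60.  52.] circ [516. 199.  60.]
insert_glass 0.61 [305. 179. 125.  92.] lo [0.454 0.074 0.024] hi [0.563 0.156 0.04 ] top rect [508. 115.  86. 113.  88.] circ [508. 115. 138.]
insert_timer 0.86 [302. 261. 114.  77.] lo [ 0.45  -0.011  0.024] hi [0.558 0.07  0.04 ] top rect [505.  37. 102. 112.  88.] circ [504.  29. 138.]
```

View pics/w10.png

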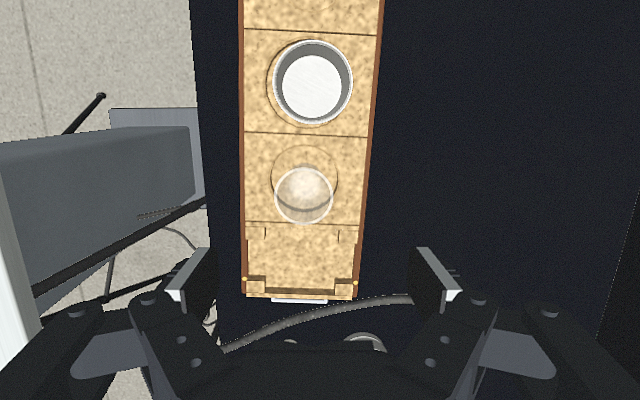

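The glass is seated at (303,193) with its top at 86 mm, and the cup is in its well at (311,82). The timer well is centred at (0.5045, 0.029). The cream timer is next.

Emit:
jog_arm([
  [[8.5, -4.05, -0.7, 0, 0, 0, 0], [8.5, -4.05, -0.7, 0, 0, 0, 0], [8.5, -4.05, -0.7, 0, 0, 0, 0], [8.5, -4.05, -0.7, 0, 0, 0, 0], [8.5, -4.05, -0.7, 0, 0, 0, 0], [8.5, -4.05, -0.7, 0, 0, 0, 0], [8.5, 0, 0, 0, 0, 0, -0.122], [8.5, 0, 0, 0, 0, 0, -0.122], [8.5, 0, 0, 0, 0, 0, 0], [8.5, 0, 0, 0, 0, 0, 0]],
])

```text
time: 27.67
tool_pos: [0.4673, -0.1289, 0.1603]
tool_rot: [-0.002, 0.617, 0.787, -0.0]
contact_force: [-0.2, 0.4, -0.3]
gripper_width: 0.999
grasp_force: 0.0
```

```bash
python3 -c "
from h import *
f=look('wrist','w11.png',['shot_timer','spare_basket'])
"
```

```text
27.6667 [ 0.4673 -0.1289  0.1603] [-0.002  0.617  0.787 -0.   ] 0.9985489688407675
wrist [ 0.451 -0.063  0.324]
shot_timer 0.72 [319. 180.  64.  57.] lo [ 0.442 -0.158  0.013] hi [ 0.503 -0.1    0.019] top rect [ 473. -129.   62.   58.   16.] circ [ 473. -130.   74.]
spare_basket 0.73 [304. 268.  65.  61.] lo [ 0.45  -0.252  0.002] hi [ 0.51  -0.192  0.028] top rect [ 480. -222.   67.   66.   37.] circ [ 480. -223.   68.]
```

Emit:
jog_arm([
  [[8.5, -0.25, 0.5, 3.5, 0, 0, -0.03], [8.5, 0, 0, 3.5, 0, 0, 0], [8.5, 0, 0, 3.5, 0, 0, 0], [8.5, 0, 0, 3.5, 0, 0, 0], [8.5, 0, 0, 2.5, 0, 0, 0], [8.5, 0, 0, 1.0, 0, 0, 0], [8.5, 0, 0, 0.5, 0, 0, 0], [8.5, 0, 0, 0, 0, 0, 0], [8.5, 0, 0, 0, 0, 0, 0]],
])

```text
time: 28.57
tool_pos: [0.4751, -0.1308, -0.0163]
tool_rot: [0.001, 0.604, 0.797, 0.0]
contact_force: [0.4, -0.3, 0.6]
gripper_width: 0.993
grasp_force: 0.0
```

Emit:
jog_arm([
  [[8.5, 0, 0, 0.5, 0, 0, 0], [8.5, 0, 0, 0.4, 0, 0, 0], [8.5, 0, 0, 0.2, 0, 0, 0], [8.5, 0, 0, 0, 0, 0, 0]],
])

```text
time: 28.9
tool_pos: [0.4736, -0.1304, -0.029]
tool_rot: [-0.0, 0.604, 0.797, -0.0]
contact_force: [-0.6, -0.1, -0.1]
gripper_width: 0.994
grasp_force: 0.0
```

Emit:
jog_arm([
  [[5.0, 0, 0, 0, 0, 0, 0], [5.0, 0, 0, 0, 0, 0, 0], [5.0, 0, 0, 0, 0, 0, 0], [5.0, 0, 0, 0, 0, 0, 0], [5.0, 0, 0, 0, 0, 0, 0]],
])

```text
time: 29.32
tool_pos: [0.4762, -0.1317, -0.025]
tool_rot: [0.002, 0.604, 0.797, 0.0]
contact_force: [-3.7, 2.6, 18.5]
gripper_width: 0.698
grasp_force: 71.8
```

Emit:
jog_arm([
  [[5.0, 0, 0, -1.5, 0, 0, 0], [5.0, 0, 0, -3.0, 0, 0, 0], [5.0, 0, 0, -3.5, 0, 0, 0], [5.0, 0, 0, -3.5, 0, 0, 0], [5.0, 0, 0, 0, 0, 0, 0.106], [5.0, 0, 0, 0, 0, 0, 0.106], [5.0, 0, 0, 0, 0, 0, 0.107], [5.0, 4.0, 0.6, 0, 0, 0, 0], [5.0, 4.0, 0.6, 0, 0, 0, 0], [5.0, 4.0, 0.6, 0, 0, 0, 0], [5.0, 4.0, 0.5, 0, 0, 0, 0], [5.0, 0, 0, 0, 0, 0, 0], [5.0, 0, 0, 0, 0, 0, 0]],
])

```text
time: 30.4
tool_pos: [0.5038, 0.0302, 0.0861]
tool_rot: [0.0, 0.721, 0.693, -0.0]
contact_force: [-0.4, -1.2, -0.3]
gripper_width: 0.694
grasp_force: 65.7
```

```bash
python3 -c "
from h import *
f=look('wrist','w12.png',['shot_timer','insert_timer'])
"
```

```text
30.4 [0.5038 0.0302 0.0861] [ 0.     0.721  0.693 -0.   ] 0.6943828752244896
wrist [0.506 0.098 0.25 ]
shot_timer 0.73 [312. 258. 149. 131.] lo [0.476 0.007 0.118] hi [0.532 0.062 0.13 ] top rect [504.  33.  58.  61.  88.] circ [504.  32.  75.]
insert_timer 0.81 [314. 184. 166.  70.] lo [0.451 0.028 0.024] hi [0.559 0.071 0.04 ] top rect [506.  62.  20. 112.  87.] circ [506.  61. 112.]
```

View pics/w12.png

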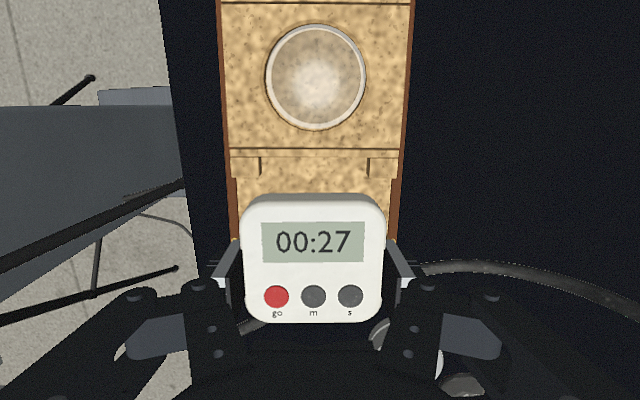

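The picture shows the timer level and square in the grip at (312,258), 3 mm too far in y. I'll correct that and lower it.

Emit:
jog_arm([
  [[5.0, -0.3, 0, 2.5, 0, 0, 0], [5.0, 0, 0, 2.5, 0, 0, 0], [5.0, 0, 0, 1.8, 0, 0, 0], [5.0, 0, 0, 1.0, 0, 0, 0], [5.0, 0, 0, 0.4, 0, 0, 0], [5.0, 0, 0, 0, 0, 0, 0], [5.0, 0, 0, 0, 0, 0, 0]],
])

```text
time: 31.13
tool_pos: [0.5045, 0.0248, 0.005]
tool_rot: [0.001, 0.723, 0.691, 0.0]
contact_force: [0.7, 0.2, 0.0]
gripper_width: 0.692
grasp_force: 65.7
```

Emit:
jog_arm([
  [[5.0, 0.15, 0, 0.2, 0, 0, 0], [5.0, 0, 0, 0.2, 0, 0, 0], [5.0, 0, 0, 0.15, 0, 0, 0], [5.0, 0, 0, 0, 0, 0, 0], [5.0, 0, 0, 0, 0, 0, 0]],
])

```text
time: 31.55
tool_pos: [0.5044, 0.0269, -0.0008]
tool_rot: [0.0, 0.723, 0.691, 0.0]
contact_force: [0.0, 0.0, 1.1]
gripper_width: 0.696
grasp_force: 66.8
```

Just touching the floor. I'll release, rise and check everything.

Emit:
jog_arm([
  [[7.6, 0, 0, 0, 0, 0, 0], [7.6, 0, 0, 0, 0, 0, 0], [7.6, 0, 0, 0, 0, 0, 0], [7.6, 0, 0, -0.5, 0, 0, 0], [7.6, 0, 0, -2.5, 0, 0, 0], [7.6, 0, 0, -3.5, 0, 0, 0], [7.6, 0, 0, -3.5, 0, 0, 0], [7.6, 0, 0, -3.5, 0, 0, 0], [7.6, 0, 0, -3.5, 0, 0, 0], [7.6, 0, 0, -3.5, 0, 0, 0], [7.6, 4.0, 0, 0, 0, 0, 0], [7.6, 4.0, 0, 0, 0, 0, 0], [7.6, 4.0, 0, 0, 0, 0, 0], [7.6, 0, 0, -2.0, 0, 0, 0], [7.6, 0, 0, -2.0, 0, 0, 0], [7.6, 0, 0, 0, 0, 0, 0]],
])

```text
time: 32.88
tool_pos: [0.5109, 0.1479, 0.2485]
tool_rot: [0.002, 0.722, 0.692, 0.003]
contact_force: [-0.3, -0.5, 0.6]
gripper_width: 0.888
grasp_force: 0.0
```

```bash
python3 -c "
from h import *
f=look('wrist','w13.png',['dosing_cup','needle_tool','shot_timer','shot_glass','insert_timer','insert_cup','insert_glass','insert_needle'])
look('side','s2.png',['spare_basket','water_glass'])"
```

```text
32.8833 [0.5109 0.1479 0.2485] [0.002 0.722 0.692 0.003] 0.8883960128381276
wrist [0.513 0.216 0.412]
dosing_cup 0.73 [313. 124.  58.  61.] lo [0.488 0.172 0.026] hi [0.543 0.226 0.085] top rect [516. 199.  58.  58.  87.] circ [516. 199.  60.]
needle_tool 0.94 [311.  28.  34.  55.] lo [0.499 0.273 0.034] hi [0.531 0.3   0.132] top rect [515. 289.  16.  19.  87.] circ [515. 290.  20.]
shot_timer 0.55 [311. 255.  47.  46.] lo [0.475 0.003 0.029] hi [0.534 0.059 0.043] top rect [504.  29.  58.  62.  88.] circ [505.  29.  75.]
shot_glass 0.97 [314. 202.  43.  50.] lo [0.487 0.09  0.037] hi [0.53  0.134 0.086] top rect [508. 112.  48.  48.  25.] circ [509. 112.  49.]
insert_timer 0.75 [310. 259.  91.  61.] lo [ 0.448 -0.013  0.02 ] hi [0.559 0.072 0.04 ] top rect [505.  38. 103. 111.  88.] circ [504.  29. 138.]
insert_cup 0.76 [310. 118.  99.  76.] lo [0.458 0.16  0.024] hi [0.567 0.242 0.04 ] top rect [512. 201.  84. 113.  87.] circ [513. 200. 136.]
insert_glass 0.62 [309. 192.  95.  71.] lo [0.454 0.074 0.024] hi [0.562 0.157 0.04 ] top rect [508. 114.  87. 112.  87.] circ [508. 115. 139.]
insert_needle 0.77 [311.  41. 103.  81.] lo [0.463 0.244 0.024] hi [0.571 0.322 0.041] top rect [517. 282.  83. 112.  88.] circ [517. 285. 135.]
33.3333 [0.5088 0.1464 0.2427] [-0.     0.723  0.691 -0.001] 0.8879318142704041
side [ 0.355 -1.28   0.87 ]
spare_basket 0.78 [314. 226.  19.  20.] lo [ 0.452 -0.253  0.001] hi [ 0.51  -0.189  0.029] top rect [ 481. -223.   67.   65.   58.] circ [ 478. -222.   72.]
water_glass 0.82 [353. 269.  25.  35.] lo [ 0.521 -0.493  0.009] hi [ 0.577 -0.431  0.085] top rect [ 549. -462.   67.   60.   80.] circ [ 548. -462.   68.]
```

View pics/w13.png

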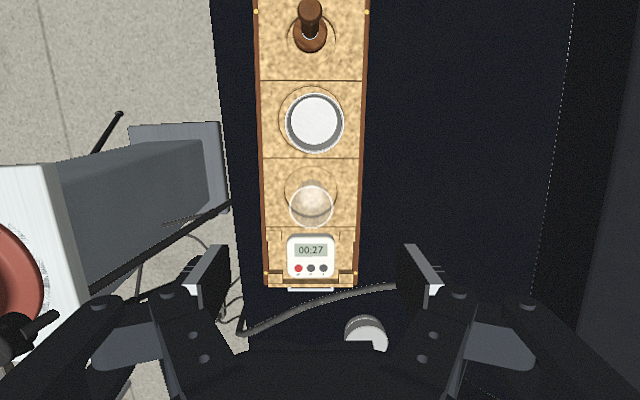

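The picture shows all four things in their wells: needle (311,28), cup (313,124), glass (311,205) and timer (311,257). Their heights match the well floors, they are within 6 mm of centre, and the look-alikes have not moved.

```bash
python3 -c "
from plant import *
print(job_done())"
```

```text
the job is handed in; nothing more can be done
None
```

The dosing cup, needle tool, timer and shot glass each stand in their own well, at floor height and within about 6 mm of centre by the last camera check. The filter basket and the water glass have not moved. I handed the job in at about 33 s, and no verdict was returned.

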